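# Switch off the warming tray and nest the dried tins

## Task

The washed tins have dried on the warming tray: first switch the tray off by turning its dial fully anticlockwise to the stop, and only then unload it, nesting all the tins that are there one inside another in the green canister, from the largest to the smallest, each standing flat on the floor of the next. Put the little drying capsule into the innermost tin and the green lid fully on the canister, which stays on the sill. Leave the cup, bottle, spoon and the pile of small lids where they are.

Things in the scene. Friction and masses are not known exactly. Their poses are not given: they have to be found in the camera images.
- warmer: electric warming tray, fixed: steel housing 240 (x) x 380 (y) mm, its top 45 mm above the sill. The dark glass plate (226 x 296 mm) takes the +y end, the black control strip with the dial the -y end. Origin at the centre of its underside; the tray stands turned a little either way.
- dial (a joint): thermostat dial of the tray, turning about the vertical, 0 to 4.2 rad: 0 is the off stop (fully anticlockwise seen from above, pointer at the long white tick, towards the tray's -x side), growing clockwise as the heat goes up. It turns stiffly (about 0.04 N m) and stays where it is left.
- dial_grip (a point): on the dial's axis, 37 mm above the top of the tray, the height to grip: a TCP here has its fingertips 4 mm above the dial's round foot. The grip is an upright bar 36 mm long, 14 mm wide, its top 7 mm above this point. The point turns with the dial, its x axis along the bar; a white line on top marks the -x (pointer) end.
- canister: green open round canister, the largest tin, outside diameter 88 mm, 66 mm high, wall 2 mm, floor 3 mm thick, on the sill, mouth up; origin at the centre of its underside. Stays on the sill. With everything nested, all the rims lie within 1 to 5 mm below its rim.
- tin_b: blue open round tin, outside diameter 68 mm, 62 mm high, wall 2 mm, floor 3 mm thick, upright with its mouth up; origin at the centre of its underside. May be absent.
- tin_c: red open round tin, outside diameter 54 mm, 59 mm high, wall 2 mm, floor 3 mm thick, upright with its mouth up; origin at the centre of its underside. May be absent.
- tin_d: white open round tin, outside diameter 41 mm, 56 mm high, wall 2 mm, floor 3 mm thick, upright with its mouth up; origin at the centre of its underside. May be absent.
- tin_e: copper open round tin, outside diameter 29 mm, 53 mm high, wall 2 mm, floor 3 mm thick, upright with its mouth up; origin at the centre of its underside. May be absent.
- capsule: perforated aluminium drying capsule (silica gel), a closed tube 16 mm in diameter and 48 mm high, standing upright; origin at the centre of its underside. It belongs in the smallest tin, where it may lean.
- lid: green canister lid lying right way up on the sill: outside diameter 99 mm, skirt 15 mm deep, 95 mm inside, slips down over the outside of the canister; top plate's upper face 18 mm above the origin; wooden knob in the middle, 20 mm in diameter, from 20 to 37 mm above the origin. Origin: centre of the skirt's lower edge. Fully on, its origin is 51 mm above the canister's.
- cup: yellow ceramic cup, 76 mm in diameter, 80 mm high, a bystander; origin at the centre of its underside
- bottle: green glass swing-top bottle, 68 mm in diameter, 223 mm high, a bystander; origin at the centre of its underside
- spoon: bamboo spoon lying on the sill, 195 mm long along its x axis, a bystander; origin under its middle
- small_lids: pile of the four small tins' own lids, 71 mm in diameter, 42 mm high, a bystander; origin at the centre of its underside
Things that resemble listed ones, but are neither listed nor needed, are in the scene too. Several things have the shape of the tin_e; the one meant has the colours described above. What is shaped like the lid but yellow is not meant.

How it is judged (in metres and radians):
On the way, in this order (a step that is already met when the one before it is completed fails the run):
1. the dial is turned fully anticlockwise to its off stop (value of joint dial below 0.08 rad), for 0.2 s.
2. all the tins stand nested in the canister, largest to smallest, the capsule in the innermost (horizontal distance between tin_b and canister below 0.0095 m and z of tin_b in the frame of canister between 0.001 and 0.006 m and horizontal distance between tin_c and canister below 0.0165 m and z of tin_c in the frame of canister between 0.001 and 0.009 m and horizontal distance between tin_d and canister below 0.023 m and z of tin_d in the frame of canister between 0.001 and 0.012 m and horizontal distance between tin_e and canister below 0.029 m and z of tin_e in the frame of canister between 0.001 and 0.015 m and horizontal distance between tin_c and tin_b below 0.0065 m and z of tin_c in the frame of tin_b between 0.001 and 0.006 m and horizontal distance between tin_d and tin_b below 0.013 m and z of tin_d in the frame of tin_b between 0.001 and 0.009 m and horizontal distance between tin_e and tin_b below 0.019 m and z of tin_e in the frame of tin_b between 0.001 and 0.012 m and horizontal distance between tin_d and tin_c below 0.006 m and z of tin_d in the frame of tin_c between 0.001 and 0.006 m and horizontal distance between tin_e and tin_c below 0.012 m and z of tin_e in the frame of tin_c between 0.001 and 0.009 m and horizontal distance between tin_e and tin_d below 0.0055 m and z of tin_e in the frame of tin_d between 0.001 and 0.006 m and horizontal distance between capsule and canister below 0.0355 m and z of capsule in the frame of canister between 0.001 and 0.02 m and horizontal distance between capsule and tin_b below 0.0255 m and z of capsule in the frame of tin_b between 0.001 and 0.017 m and horizontal distance between capsule and tin_c below 0.0185 m and z of capsule in the frame of tin_c between 0.001 and 0.014 m and horizontal distance between capsule and tin_d below 0.012 m and z of capsule in the frame of tin_d between 0.001 and 0.011 m and horizontal distance between capsule and tin_e below 0.006 m and z of capsule in the frame of tin_e between 0.001 and 0.008 m), for 0.3 s.
3. the lid is fully on the canister (horizontal distance between lid and canister below 0.006 m and z of lid in the frame of canister between 0.0485 and 0.0535 m and angle between lid's own z axis and vertical below 0.06 rad), for 0.3 s.
At the end, for the whole second after the job is handed in: Dial within 0.08 rad of its off stop; each tin inside all larger ones, within 3 mm of its flat nested height; capsule in the innermost tin; lid on the canister, within 6 mm of its axis, level to 0.06 rad, plate within 2.5 mm of the rim; canister upright on the sill; all at rest (all of step 2 and all of step 3 and value of joint dial below 0.08 rad and height (world z) of canister below 0.004 m and angle between canister's own z axis and vertical below 0.05 rad and linear speed of each of canister, tin_b, tin_c, tin_d, tin_e, capsule, lid below 0.02 m/s); the robot touches nothing.
It fails at once if a tin or the capsule is lifted off the tray while the dial is still on (value of joint dial above 0.25 rad and z of any of tin_b, tin_c, tin_d, tin_e, capsule in the frame of warmer above 0.075 m).
It fails at once if the yellow cup is pushed away by more than 3 cm or knocked over (distance of cup from where it was at the start of the episode above 0.03 m or angle between cup's own z axis and vertical above 0.5 rad).
It fails at once if the bottle is pushed away by more than 3 cm or knocked over (distance of bottle from where it was at the start of the episode above 0.03 m or angle between bottle's own z axis and vertical above 0.5 rad).
It fails at once if the bamboo spoon is pushed away by more than 3 cm or knocked over (distance of spoon from where it was at the start of the episode above 0.03 m or angle between spoon's own z axis and vertical above 0.5 rad).
It fails at once if the pile of small lids is pushed away by more than 3 cm or knocked over (distance of small_lids from where it was at the start of the episode above 0.03 m or angle between small_lids's own z axis and vertical above 0.5 rad).
Of tin_b, tin_c, tin_d, tin_e only 3 to 4 are there at a start; the rules pass over those that are not, and their reading is None.
At some moment in a run one of canister, lid may be knocked a few centimetres aside while the robot is not near it.
It also fails if it takes over 210 s, if anything falls off the work surface, if the arm or the gripper's body presses on something with over 40 N, if the wrist force passes 120 N, or if a joint passes its speed limit or range.

## Robot

A 6-joint arm with a two-finger parallel gripper is mounted at the origin on the work surface. World frame = base frame: x ahead of the robot, y to its left, z up, the work surface at z = 0. Lengths are in mm, angles in rad, forces in N, time in s.
With the tool pointing down it reaches from about 250 to 800 mm from the base axis. Payload 3.9 kg.
Tool frame: the origin (TCP) lies between the finger pads, 19 mm behind the fingertips; this is the grasp point; z points along the fingers, y is the line along which they close (so a half turn about z gives the same grasp; the last joint's range is limited). The gripper opens to 85 mm and grips with 20 to 120 N. Pads are 22 mm wide; open, the fingers measure 114 mm over their backs; the gripper's body (76 mm by 85 mm) begins 54 mm behind the grasp point. The pads swing forward as they close: fully open they stand 13 mm farther back than shut.
Start: joints at [-1.181, 0.26, -0.138, 1.173, 0, 1.571], TCP at [199.496, -485.609, 250.004] pointing down, gripper open.
Joint ranges: [-2.78, 2.78], [-0.83, 1.72], [-1.28, 1.37], [-1.9, 2.12], [-1.57, 1.48], [-3.14, 3.14]. Speed limits (rad/s): [2.57, 2.57, 3.14, 3.14, 3.14, 3.14].

## Interface

Orientations are given as [roll, pitch, yaw] about the fixed x, y, z axes, in that order (R = Rz(yaw) Ry(pitch) Rx(roll)).
In Python, from bench import r gives the robot as it stands.
- The arm moves only by the shell command python3 -m crank 'ROWS' [FORCE]. ROWS is JSON, a list that holds one entry, the list of rows, each a list of 7 numbers: the shift along the tool's x, y, z normalised to -1 to 1, where 1 is 30 cm, then the turn, a rotation vector about the tool's x, y, z normalised to -1 to 1, where 1 is 0.5 rad, then the opening, from 0 (shut) to 1 (fully open). In form: [[[dx, dy, dz, ax, ay, az, gripper], ...]]. A call has exactly 8 rows; each row shifts and turns the commanded pose from where the row before left it, along the tool's axes as they then stand; what a row does not reach is not made up. A row lasts 1/12 s, in which the tool goes at most 41.7 mm and 7.16 degrees, less where a joint would pass 70% of its speed; a pose out of reach is approached as far as the arm can. A call with a number of a shift or a turn outside -1 to 1 is refused whole. A call with a gripper value outside its range is refused whole. The fingers move at their own pace and stop on an object; FORCE is the grip in N (left out, the last holds). Time passes only in rows, so rows that do not move let the fingers close, or fill a call up. It gives the time, the measured TCP pose, the force, the opening and the grip force at its end, in the units of the state.
- r.get_obs(): the state, without advancing time (a new reading comes with each control period).
- r.grab_frame(name): name is "scene" or "top" or "wrist"; returns a dict with "frame" (400x640x3 uint8, red, green, blue), "z_map" (400x640 float32, mm along the optical axis (not along the pixel's ray), 0 where there is no reading), "mtx" (3x3 intrinsics, pixels), "distortion" ([k1, k2, p1, p2, k3] as OpenCV has them; the pictures are not rectified), "rvec" (rotation vector, rad) and "tvec" (3), from world to camera coordinates, as OpenCV has them. Camera axes: x right, y down, z forward; pixel columns grow to the right and rows downward; lengths in mm; the calibration is good to about 2 mm. A picture is of the moment at which its call begins.
- r.job_done(): hands the job in; it is judged then, once.
The state is a dict: "clock": time; "q": joint angles; "qd": joint speeds; "joint_torque": joint torques, N m; "eef_pos": TCP position; "tcp_rot": TCP orientation; "contact_force": force on the tool from outside, world axes, zero at the start; "torque": the same for the moment, N m; "finger_gap": finger opening in mm; "grip_force": force on a finger pad.
Only numpy, scipy, OpenCV 4.12 (cv2) and the standard library are available. Lean on these libraries where they do the work, as an engineer would, in place of code of your own. Each camera call takes 0.05 s, during which the arm holds its last target. There are 200 camera calls.

## Working session

There is one attempt and no reset: what is moved stays moved. The work goes in short steps, Python scripts to look and compute and a shell command to move; the robot and the scene stay as the last step left them, time stands still between calls to the robot, and variables do not carry over. Pictures are saved under pics/ and viewed, at most 17 in all, crops included, and the job is handed in when it is done.

```bash
ls; mkdir -p pics
cat > h.py <<'E'
import numpy as np, cv2, json
from bench import r
from scipy.spatial.transform import Rotation as R
def snap(n,f=None):
    d=r.grab_frame(n)
    if f: cv2.imwrite('pics/'+f,d['frame'][:,:,::-1])
    np.savez('/tmp/'+n+'.npz',**d)
    return d
def pts(d):  # world points for all pixels from the depth map
    h,w=d['z_map'].shape
    u,v=np.meshgrid(np.arange(w),np.arange(h))
    p=cv2.undistortPoints(np.stack([u,v],-1).reshape(-1,1,2).astype(float),d['mtx'],d['distortion']).reshape(h,w,2)
    z=d['z_map'][...,None].astype(float)
    c=np.concatenate([p*z,z],-1)
    Rm=cv2.Rodrigues(d['rvec'])[0]
    return (c-np.ravel(d['tvec']))@Rm
def ray(d,u,v,h):
    p=cv2.undistortPoints(np.array([[[u,v]]],float),d['mtx'],d['distortion']).ravel()
    Rm=cv2.Rodrigues(d['rvec'])[0]; o=-Rm.T@np.ravel(d['tvec']); k=Rm.T@np.array([p[0],p[1],1])
    return o+k*(h-o[2])/k[2]
E
python3 - <<'E'
from h import *
for n in('top','scene'):
    d=snap(n,n+'0.png'); print(n,d['mtx'][0,0],d['mtx'][1,1],-cv2.Rodrigues(d['rvec'])[0].T@np.ravel(d['tvec']))
o=r.get_obs();print(o)
E
```

```text
pics
top 510.1286754689527 510.1286754689527 [ 471.5995228   -72.94633214 1319.54766526]
scene 362.2064392726372 362.2064392726372 [1160.09102835   53.95532981  662.16303999]
{'clock': 0.1, 'q': array([-1.18098689e+00,  2.60575168e-01, -1.39287820e-01,  1.17271946e+00,
        1.87974053e-05,  1.57079497e+00]), 'qd': array([ 0.00126236, -0.00151541,  0.00547286,  0.00029783,  0.00019889,
        0.00132996]), 'joint_torque': array([ 7.54012626e-05, -4.06509089e+01,  2.54526561e+01,  1.00911627e-02,
        9.24463620e-05, -7.12854160e-06]), 'eef_pos': array([ 199.27857298, -485.0458552 ,  249.25269   ]), 'tcp_rot': array([-3.13980653e+00, -1.87998058e-05,  3.89810764e-01]), 'contact_force': array([-0.45869036,  1.07580798, -0.20381142]), 'torque': array([-0.04610155,  0.01740726, -0.01278712]), 'grip_force': 0.0, 'finger_gap': 85.05038237136839}
```

View pics/top0.png

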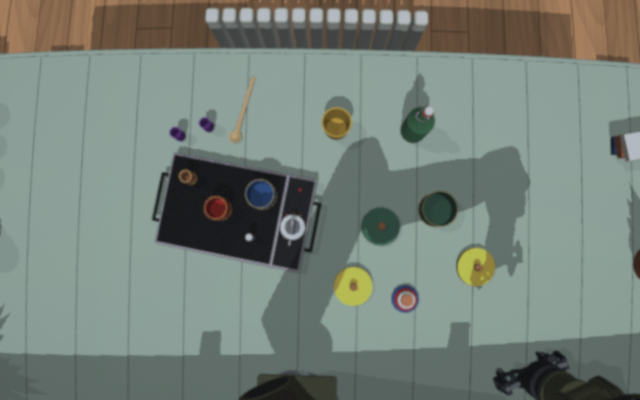

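View pics/scene0.png

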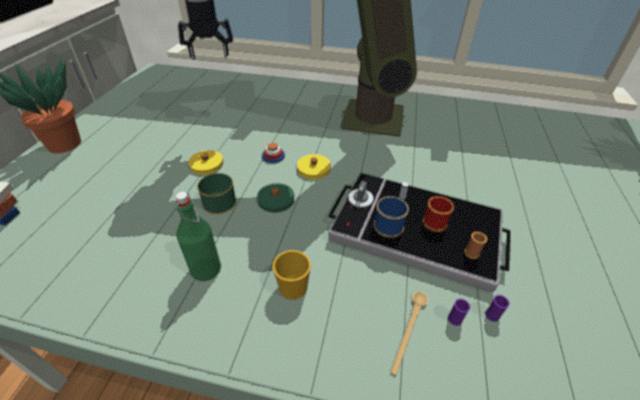

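The top view shows the tray with the dial at (291,228), blue tin (260,193), red tin (216,207), copper tin (187,177) and capsule (249,237). The canister is at (438,208), the green lid at (380,226). The white tin is absent. The purple tins and yellow lids are decoys.

Run:
```python
from h import *
d=dict(np.load('/tmp/top.npz')); P=pts(d); f=d['frame']
hsv=cv2.cvtColor(f,cv2.COLOR_RGB2HSV)
def rimfit(name,c,rad,zlo,zhi):
    u,v=c; m=np.zeros(f.shape[:2],bool); m[v-rad:v+rad,u-rad:u+rad]=1
    m&=(P[...,2]>zlo)&(P[...,2]<zhi)
    q=P[m][:,:2].astype(np.float32)
    (cx,cy),rr=cv2.minEnclosingCircle(q); print(name,m.sum(),'c',round(cx),round(cy),'r',round(rr,1),'z',np.median(P[m][:,2]).round(1), 'mean',q.mean(0).round(1))
rimfit('canister',(438,208),26,58,72)
rimfit('lid',(380,226),26,10,25)
rimfit('knob',(380,226),8,29,45)
rimfit('blue',(260,193),20,100,114)
rimfit('red',(216,207),18,97,112)
rimfit('copper',(187,177),14,90,106)
rimfit('capsule',(249,237),10,85,100)
rimfit('dialbar',(291,228),14,80,98)
for n,c in dict(canister=(438,208),blue=(260,193),red=(216,207),copper=(187,177),caps=(249,237),dial=(291,228)).items():
    print(n,{h:ray(d,*c,h)[:2].round(0).tolist() for h in (45,66,93,107)})
for n,c in dict(cup=(337,123),bottle=(418,123),spoonhd=(236,137),pile=(405,298),ylid=(353,286),ylid2=(476,267)).items(): print(n,ray(d,*c,40)[:2].round())
cv2.imwrite('pics/c1.png',cv2.resize(f[140:280,140:340,::-1],None,fx=4,fy=4,interpolation=cv2.INTER_CUBIC))
```

```text
canister 162 c 538 -348 r 45.1 z 65.4 mean [ 538.7 -350.9]
lid 1087 c 496 -207 r 52.5 z 18.2 mean [ 493.1 -206.1]
knob 52 c 493 -207 r 9.8 z 36.1 mean [ 492.8 -207.4]
blue 118 c 563 93 r 34.9 z 106.5 mean [564.1  96. ]
red 92 c 527 199 r 27.2 z 103.5 mean [526.3 200.5]
copper 61 c 601 280 r 15.9 z 96.5 mean [601.6 279.6]
capsule 35 c 459 117 r 7.9 z 92.6 mean [458.8 117.4]
dialbar 89 c 486 15 r 17.9 z 88.4 mean [486.   15.6]
canister {45: [539.0, -348.0], 66: [538.0, -344.0], 93: [537.0, -338.0], 107: [536.0, -335.0]}
blue {45: [568.0, 100.0], 66: [566.0, 97.0], 93: [564.0, 93.0], 107: [563.0, 91.0]}
red {45: [530.0, 211.0], 66: [529.0, 206.0], 93: [528.0, 200.0], 107: [527.0, 197.0]}
copper {45: [605.0, 288.0], 66: [602.0, 282.0], 93: [600.0, 275.0], 107: [598.0, 271.0]}
caps {45: [457.0, 124.0], 66: [457.0, 121.0], 93: [457.0, 117.0], 107: [457.0, 115.0]}
dial {45: [482.0, 19.0], 66: [481.0, 18.0], 93: [481.0, 16.0], 107: [481.0, 15.0]}
cup [751. -90.]
bottle [ 756. -297.]
spoonhd [710. 167.]
pile [ 313. -269.]
ylid [ 340. -139.]
ylid2 [ 393. -448.]
```

View pics/c1.png

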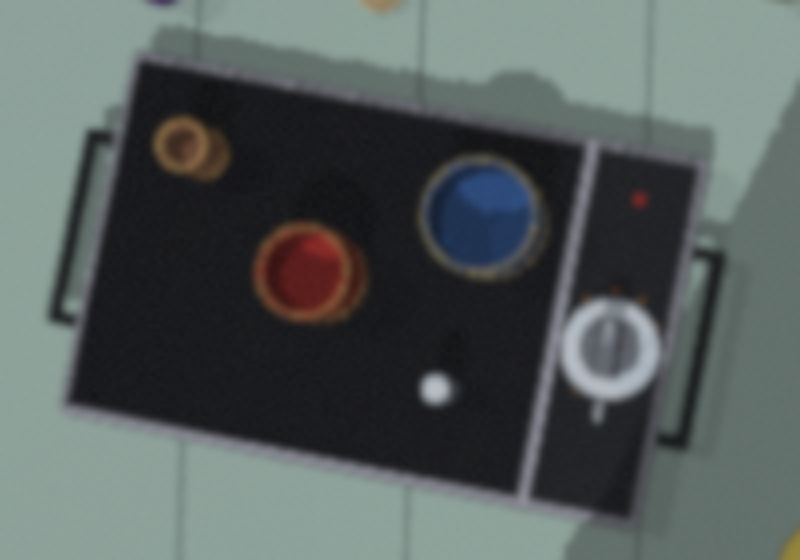

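The crop shows the dial centred at (610,348). The white line is on the upper (+x) half of its bar, and the long off tick is at (598,412). So it needs about half a turn anticlockwise. I'll move over it for a closer look.

```bash
cat >> h.py <<'E'
def go(x,y,z,yaw=None):
    """how far to go: shift in tool axes (units of 0.3 m) and turn about tool z (units of 0.5 rad)"""
    o=r.get_obs(); M=R.from_euler('xyz',o['tcp_rot']).as_matrix()
    w=np.array([x,y,z])-o['eef_pos']; s=M.T@w/300
    n=int(np.ceil(np.abs(np.linalg.norm(w))/40))
    print('t',round(o['clock'],2),'at',o['eef_pos'].round(1),o['tcp_rot'].round(3),'q6',o['q'][5].round(2),'gap',round(o['finger_gap'],1),'F',o['contact_force'].round(1),o['grip_force'])
    print('shift total',s.round(4),'min rows',n, 'turn' if yaw is not None else '', None if yaw is None else round(-((yaw-o['tcp_rot'][2]+np.pi)%(2*np.pi)-np.pi)/0.5,3))
E
A='[.095,-.0735,0,0,0,0,1]'
python3 -m crank '[[[0.095,-0.0735,0,0,0,0,1],[0.095,-0.0735,0,0,0,0,1],[0.095,-0.0735,0,0,0,0,1],[0.095,-0.0735,0,0,0,0,1],[0.095,-0.0735,0,0,0,0,1],[0.095,-0.0735,0,0,0,0,1],[0.095,-0.0735,0,0,0,0,1],[0.095,-0.0735,0,0,0,0,1]]]'
python3 -m crank '[[[0.095,-0.0735,0,0,0,0,0.6],[0.095,-0.0735,0,0,0,0,0.6],[0.095,-0.0735,0,0,0,0,0.6],[0.095,-0.0735,0,0,0,0,0.6],[0.095,-0.0735,0,0,0,0,0.6],[0.095,-0.0735,0,0,0,0,0.6],[0.095,-0.0735,0,0,0,0,0.6],[0.095,-0.0735,0,0,0,0,0.6]]]'
python3 -c "
from h import *
d=snap('wrist','w1.png'); go(486,15,82,0)
print(-cv2.Rodrigues(d['rvec'])[0].T@np.ravel(d['tvec']))"
```

```text
clock: 0.77
eef_pos: [343.6, -234.0, 249.8]
tcp_rot: [-3.141, 0.0, 0.389]
contact_force: [1.5, 0.6, 0.1]
finger_gap: 85.6
grip_force: 0.0
clock: 1.43
eef_pos: [487.5, 15.8, 249.7]
tcp_rot: [-3.142, 0.001, 0.39]
contact_force: [0.8, -1.2, 0.3]
finger_gap: 51.4
grip_force: 0.0
t 1.48 at [491.4  20.8 249.6] [-3.138 -0.005  0.395] q6 2.79 gap 51.2 F [5.5 4.  0.2] 0.0
shift total [-0.0271  0.0129  0.5585] min rows 5 turn 0.79
[565.51791879  48.38589589 373.40130588]
```

View pics/w1.png

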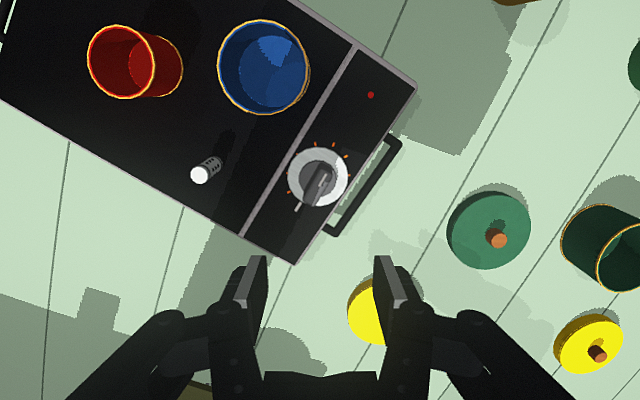

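The wrist view shows the dial at (318,178), its bar tilted with the white line near (323,178), and the off tick at (297,207).

Run:
```python
from h import *
d=dict(np.load('/tmp/wrist.npz')); P=pts(d); f=d['frame']
m=np.zeros(f.shape[:2],bool); m[140:215,280:355]=1
bar=m&(P[...,2]>84)
q=P[bar][:,:2].astype(np.float32); print(bar.sum(),P[bar][:,2].max(),cv2.minAreaRect(q))
g=cv2.cvtColor(f,cv2.COLOR_RGB2GRAY)
w=bar&(g>130); print('white',w.sum(),P[w][:,:2].mean(0) if w.any() else 0)
gg=g[bar]; k=bar&(g>np.percentile(gg,88)); print(P[k][:,:2].mean(0))
# tray edge angle from steel strip? tick:
print('tick',ray(d,297,207,45))
# foot
ft=m&(P[...,2]>50)&(P[...,2]<70); print(ft.sum(), cv2.minEnclosingCircle(P[ft][:,:2].astype(np.float32)))
cv2.imwrite('pics/c2.png',cv2.resize(f[130:225,260:380,::-1],None,fx=5,fy=5,interpolation=cv2.INTER_CUBIC))
```

```text
599 373.4013058839228 ((517.570556640625, 26.006248474121094), (103.35909271240234, 22.71765899658203), 12.624898910522461)
white 68 [495.88811918  19.11592971]
[495.6710661   18.98978901]
tick [444.03832709  24.78157584  45.        ]
1869 ((484.2442932128906, 18.517471313476562), 30.494844436645508)
```

View pics/c2.png

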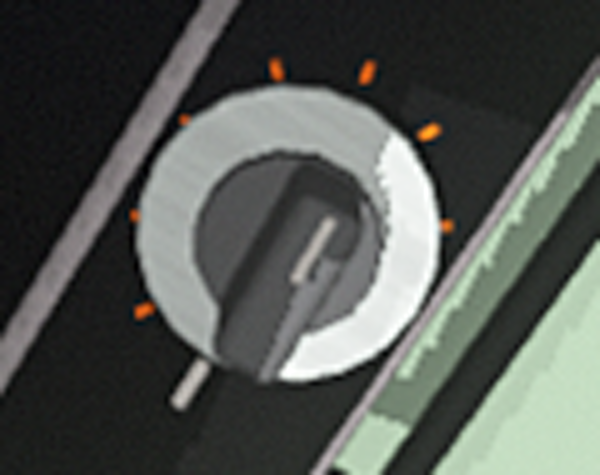

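```bash
python3 -m crank '[[[0,0,0.014,0,0,-0.218,0.6],[0,0,0.014,0,0,-0.218,0.6],[0,0,0.014,0,0,-0.218,0.6],[0,0,0.014,0,0,-0.218,0.6],[0,0,0.014,0,0,-0.218,0.6],[0,0,0.014,0,0,-0.218,0.6],[0,0,0.014,0,0,-0.218,0.6],[0,0,0.014,0,0,-0.218,0.6]]]' >/dev/null
python3 -m crank '[[[0,0,0.014,0,0,-0.218,0.6],[0,0,0.014,0,0,-0.218,0.6],[0,0,0.014,0,0,-0.218,0.6],[0,0,0.014,0,0,-0.218,0.6],[0,0,0.014,0,0,-0.218,0.6],[0,0,0.014,0,0,-0.218,0.6],[0,0,0.014,0,0,-0.218,0.6],[0,0,0.014,0,0,-0.218,0.6]]]' >/dev/null
python3 -m crank '[[[0,0,0.014,0,0,-0.218,0.6],[0,0,0.014,0,0,-0.218,0.6],[0,0,0.014,0,0,-0.218,0.6],[0,0,0.014,0,0,-0.218,0.6],[0,0,0.014,0,0,-0.218,0.6],[0,0,0.014,0,0,-0.218,0.6],[0,0,0.014,0,0,-0.218,0.6],[0,0,0,0,0,-0.218,0.6]]]'
python3 - <<'E'
from h import *
go(485.5,17,82,3.016)
E
```

```text
clock: 3.48
eef_pos: [486.2, 13.7, 152.2]
tcp_rot: [-3.141, -0.002, 3.011]
contact_force: [-0.1, 0.4, -0.3]
finger_gap: 50.9
grip_force: 0.0
t 3.48 at [486.2  13.7 152.2] [-3.141e+00 -2.000e-03  3.011e+00] q6 0.16 gap 50.9 F [-0.1  0.4 -0.3] 0.0
shift total [0.003  0.0106 0.2341] min rows 2 turn -0.01
```

```bash
python3 -m crank '[[[0.003,0.01,0,0,0,-0.01,0.6],[0,0,0.05,0,0,0,0.6],[0,0,0.05,0,0,0,0.6],[0,0,0.05,0,0,0,0.6],[0,0,0.05,0,0,0,0.6],[0,0,0.034,0,0,0,0.6],[0,0,0,0,0,0,0.6],[0,0,0,0,0,0,0.6]]]' 40
python3 -m crank '[[[0,0,0,0,0,0,0],[0,0,0,0,0,0,0],[0,0,0,0,0,0,0],[0,0,0,0,0,0,0],[0,0,0,0,0,0,0],[0,0,0,0,0,0,0],[0,0,0,0,0,0,0],[0,0,0,0,0,0,0]]]' 40
```

```text
clock: 4.15
eef_pos: [486.1, 17.1, 82.8]
tcp_rot: [-3.141, -0.002, 3.009]
contact_force: [0.4, 0.5, 0.0]
finger_gap: 51.2
grip_force: 0.0
clock: 4.82
eef_pos: [487.5, 17.1, 84.1]
tcp_rot: [3.141, 0.002, 3.011]
contact_force: [-0.5, -0.5, 6.8]
finger_gap: 13.0
grip_force: 40.8
```

```bash
python3 -m crank '[[[0,0,0,0,0,-0.2,0],[0,0,0,0,0,-0.245,0],[0,0,0,0,0,-0.245,0],[0,0,0,0,0,-0.245,0],[0,0,0,0,0,-0.245,0],[0,0,0,0,0,-0.245,0],[0,0,0,0,0,-0.245,0],[0,0,0,0,0,-0.245,0]]]'
python3 -m crank '[[[0,0,0,0,0,-0.245,0],[0,0,0,0,0,-0.245,0],[0,0,0,0,0,-0.245,0],[0,0,0,0,0,-0.245,0],[0,0,0,0,0,-0.245,0],[0,0,0,0,0,-0.245,0],[0,0,0,0,0,-0.245,0],[0,0,0,0,0,-0.245,0]]]'
python3 -m crank '[[[0,0,0,0,0,-0.245,0],[0,0,0,0,0,-0.245,0],[0,0,0,0,0,-0.245,0],[0,0,0,0,0,-0.245,0],[0,0,0,0,0,-0.245,0],[0,0,0,0,0,-0.245,0],[0,0,0,0,0,-0.245,0],[0,0,0,0,0,-0.2,0]]]'
python3 -c "
from h import *
go(485,17,82);print(r.get_obs()['torque'])"
```

```text
clock: 5.48
eef_pos: [486.5, 19.6, 84.1]
tcp_rot: [3.138, 0.005, -2.308]
contact_force: [-2.7, 8.3, 8.4]
finger_gap: 13.2
grip_force: 41.2
clock: 6.15
eef_pos: [483.8, 20.2, 84.1]
tcp_rot: [3.139, 0.008, -1.327]
contact_force: [-8.9, 9.1, 15.3]
finger_gap: 13.4
grip_force: 42.2
clock: 6.82
eef_pos: [481.8, 18.5, 84.0]
tcp_rot: [-3.142, 0.009, -0.371]
contact_force: [-12.8, 4.0, 21.0]
finger_gap: 13.0
grip_force: 42.9
t 6.82 at [481.8  18.5  84. ] [-3.142  0.009 -0.371] q6 -2.73 gap 13.0 F [-12.8   4.   21. ] 42.89962291717529
shift total [0.0119 0.0007 0.0067] min rows 1  None
[ 0.64699464  2.50198126 -0.0629809 ]
```

```bash
python3 -m crank '[[[0.003,0,-0.003,0,0,-0.06,0],[0.003,0,0,0,0,-0.06,0],[0.003,0,0,0,0,-0.06,0],[0.003,0,0,0,0,-0.06,0],[0,0,0,0,0,-0.06,0],[0,0,0,0,0,-0.06,0],[0,0,0,0,0,-0.06,0],[0,0,0,0,0,0,0]]]'
python3 -c "
from h import *
go(485,17,82);print(r.get_obs()['torque'])"
```

```text
clock: 7.48
eef_pos: [481.8, 17.8, 84.0]
tcp_rot: [-3.139, 0.015, -0.166]
contact_force: [-17.2, 5.9, 20.8]
finger_gap: 12.8
grip_force: 43.0
t 7.48 at [481.8  17.8  84. ] [-3.139  0.015 -0.166] q6 -2.94 gap 12.8 F [-17.2   5.9  20.8] 43.007070422172546
shift total [0.0111 0.0009 0.0066] min rows 1  None
[ 1.13905191  3.31815652 -0.33754721]
```

The moment about z rose well above the dial's friction, so it is at the stop. I'll release, rise and check.

```bash
python3 -m crank '[[[0,0,0,0,0,0,0.6],[0,0,0,0,0,0,0.6],[0,0,0,0,0,0,0.6],[0,0,-0.03,0,0,0,0.6],[0,0,-0.1,0,0,0,0.6],[0,0,-0.1,0,0,0,0.6],[0,0,-0.1,0,0,0,0.6],[0,0,-0.1,0,0,0,0.6]]]'
python3 -m crank '[[[0,0,-0.1,0,0,0.24,1],[0,0,-0.06,0,0,0.24,1],[-0.05,0,0,0,0,0.24,1],[-0.05,0,0,0,0,0.24,1],[-0.05,0,0,0,0,0.24,1],[0,0,0,0,0,0.24,1],[0,0,0,0,0,0,1],[0,0,0,0,0,0,1]]]'
python3 - <<'E'
from h import *
d=snap('wrist'); go(563,94,300,-1); P=pts(d);f=d['frame']
R_=cv2.Rodrigues(d['rvec'])[0]
p,_=cv2.projectPoints(np.array([[485.,17,75]]),d['rvec'],d['tvec'],d['mtx'],d['distortion']); u,v=p.ravel().astype(int); print(u,v)
cv2.imwrite('pics/c3.png',cv2.resize(f[:,:,::-1],None,fx=1.25,fy=1.25,interpolation=cv2.INTER_CUBIC))
def fit(n,zlo,zhi,c,rad):
    m=(P[...,2]>zlo)&(P[...,2]<zhi)&(np.hypot(P[...,0]-c[0],P[...,1]-c[1])<rad)
    if m.sum()<8: print(n,'none');return
    q=P[m][:,:2].astype(np.float32);(x,y),rr=cv2.minEnclosingCircle(q);print(n,m.sum(),round(x,1),round(y,1),round(rr,1))
fit('blue',103,110,(563,94),50);fit('red',100,107,(526,200),42);fit('copper',94,101,(601,280),25);fit('caps',88,97,(459,117),20)
E
```

```text
clock: 8.15
eef_pos: [490.3, 15.8, 215.1]
tcp_rot: [-3.142, -0.001, -0.168]
contact_force: [0.5, 1.1, -0.5]
finger_gap: 51.3
grip_force: 0.0
clock: 8.82
eef_pos: [451.9, 38.4, 261.7]
tcp_rot: [-3.141, -0.001, -0.884]
contact_force: [0.1, 0.1, 1.0]
finger_gap: 85.5
grip_force: 0.0
t 8.87 at [452.   38.4 261.6] [-3.141e+00 -1.000e-03 -8.850e-01] q6 -2.17 gap 85.3 F [-0.  -1.3  0.2] 0.0
shift total [ 0.0909 -0.4038 -0.1277] min rows 4 turn 0.23
307 139
blue 1003 561.3 94.6 35.4
red 631 524.9 201.1 28.3
copper 293 601.1 279.5 15.6
caps 216 456.3 119.0 8.3
```

View pics/c3.png

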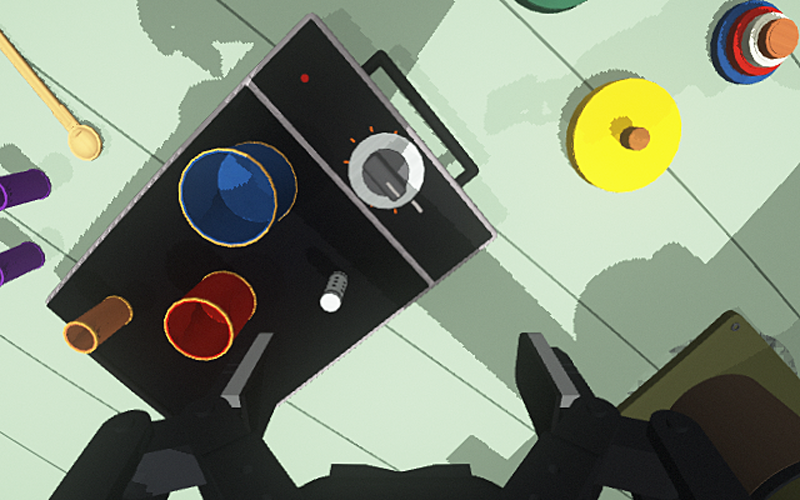

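The image shows the dial's white line (390,187) pointing at the long tick (418,210), so the tray is off. Next is the blue tin. I'll hover over it and measure the fingertips in depth.

```bash
python3 -m crank '[[[0,0,0,0,0,0.23,1],[0,0,0,0,0,0.23,1],[0,0,0,0,0,0.23,1],[0,0,0,0,0,0.23,1],[0,0,0,0,0,0.23,1],[0,0,0,0,0,0.22,1],[0,0,0,0,0,0,1],[0,0,0,0,0,0,1]]]' >/dev/null
python3 -m crank '[[[-0.031,-0.061,0.033,0,0,0,1],[-0.031,-0.061,0.033,0,0,0,1],[-0.031,-0.061,0.033,0,0,0,1],[-0.031,-0.061,0.033,0,0,0,1],[-0.031,-0.061,0.033,0,0,0,1],[-0.031,-0.061,0.033,0,0,0,1],[0,0,0,0,0,0,1],[0,0,0,0,0,0,1]]]'
cat >> h.py <<'E'
def fit(P,n,zlo,zhi,c,rad):
    m=(P[...,2]>zlo)&(P[...,2]<zhi)&(np.hypot(P[...,0]-c[0],P[...,1]-c[1])<rad)
    if m.sum()<8: print(n,'none');return
    q=P[m][:,:2].astype(np.float32);(x,y),rr=cv2.minEnclosingCircle(q);print(n,m.sum(),'c',round(x,1),round(y,1),'r',round(rr,1),'z',np.percentile(P[m][:,2],[5,50,95]).round(1))
def tips(d,P):
    o=r.get_obs(); M=R.from_euler('xyz',o['tcp_rot']).as_matrix()
    L=(P-o['eef_pos'])@M; h,w=L.shape[:2]; u,v=np.meshgrid(np.arange(w),np.arange(h))
    g=d['frame'].astype(int).max(-1)
    k=(np.abs(L[...,0])<14)&(np.abs(L[...,1])<75)&(L[...,2]>-45)&(L[...,2]<25)&(d['z_map']>0)
    for s in(-1,1):
        q=L[k&(s*L[...,1]>0)]
        if len(q): print('side',s,len(q),'max z',np.percentile(q[:,2],[90,98,99.7]).round(1),'|y|',np.percentile(np.abs(q[:,1]),[1,50,99]).round(1))
E
python3 - <<'E'
from h import *
d=snap('wrist','w4.png'); P=pts(d); tips(d,P); go(561.5,94.5,107,-1.571)
fit(P,'red',100,107,(526,200),42);fit(P,'blue',103,110,(563,94),50)
E
```

```text
clock: 10.2
eef_pos: [561.6, 94.3, 200.6]
tcp_rot: [3.14, -0.0, -1.569]
contact_force: [0.3, 0.0, -0.3]
finger_gap: 85.7
grip_force: 0.0
side -1 4978 max z [-4.5  3.   5.5] |y| [40.6 46.3 71.5]
side 1 4891 max z [-4.3  2.7  5.5] |y| [40.4 45.8 70.7]
t 10.25 at [561.   94.  201.2] [ 3.14 -0.   -1.57] q6 -1.41 gap 85.1 F [-0.6  0.3 -0.9] 0.0
shift total [-0.0019 -0.002   0.314 ] min rows 3 turn 0.002
red 864 c 524.6 200.9 r 28.5 z [100.6 103.6 104.7]
blue 1387 c 561.5 94.2 r 35.0 z [104.  106.6 107.7]
```

View pics/w4.png

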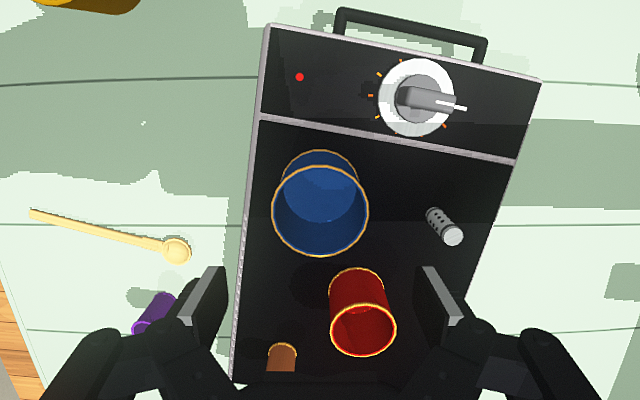

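The wrist view shows the open fingers straddling the blue tin (rim centre about (320,210)). The tips are 6 mm ahead of the TCP at full opening. Descending to grip the top 10 mm.

```bash
python3 -m crank '[[[0,-0.002,0.063,0,0,0,1],[0,0,0.063,0,0,0,1],[0,0,0.063,0,0,0,1],[0,0,0.063,0,0,0,1],[0,0,0.063,0,0,0,1],[0,0,0,0,0,0,1],[0,0,0,0,0,0,0.7],[0,0,0,0,0,0,0.5]]]' 30
python3 -m crank '[[[0,0,0,0,0,0,0.5],[0,0,0,0,0,0,0.5],[0,0,0,0,0,0,0.5],[0,0,0,0,0,0,0.5],[0,0,0,0,0,0,0.5],[0,0,-0.01,0,0,0,0.5],[0,0,-0.02,0,0,0,0.5],[0,0,-0.03,0,0,0,0.5]]]' 30
python3 - <<'E'
from h import *
d=snap('wrist'); P=pts(d); go(561.5,94.5,107,-1.571);tips(d,P);
E
```

```text
clock: 10.92
eef_pos: [562.0, 93.8, 109.0]
tcp_rot: [-3.141, 0.0, -1.572]
contact_force: [0.4, -0.6, -1.6]
finger_gap: 67.4
grip_force: 33.9
clock: 11.58
eef_pos: [561.2, 94.0, 125.0]
tcp_rot: [3.14, -0.0, -1.572]
contact_force: [0.5, 0.7, -1.2]
finger_gap: 66.8
grip_force: 34.0
t 11.63 at [562.7  94.2 127.3] [-3.14   0.    -1.572] q6 -1.4 gap 67.1 F [-0.3 -0.   0.1] 34.01867061853409
shift total [-0.0008  0.004   0.0677] min rows 1 turn -0.003
side -1 8550 max z [ 4.4 17.  23.8] |y| [27.6 42.5 62.7]
side 1 8409 max z [ 4.1 17.6 23.8] |y| [31.6 45.8 66.2]
```

```bash
python3 -m crank '[[[0,0,-0.08,0,0,0,0.5],[0,0,-0.12,0,0,0,0.5],[0.06,0,-0.1,0,0,0,0.5],[0.12,0,-0.04,0,0,0,0.5],[0.125,0,0,0,0,0,0.5],[0.125,0,0,0,0,0,0.5],[0.125,0,0,0,0,0,0.5],[0.125,0,0,0,0,0,0.5]]]'
python3 -m crank '[[[0.125,0.02,0,0,0,0,0.5],[0.125,0.02,0,0,0,0,0.5],[0.125,0.02,0,0,0,0,0.5],[0.08,0.02,0,0,0,0,0.5],[0.04,0,0,0,0,0,0.5],[0,0,0,0,0,0,0.5],[0,0,0,0,0,0,0.5],[0,0,0,0,0,0,0.5]]]'
python3 - <<'E'
from h import *
d=snap('wrist','w5.png'); P=pts(d); o=r.get_obs();
fit(P,'can',61,69,(538,-348),60); fit(P,'lid',14,22,(494,-207),60)
e=o['eef_pos']; fit(P,'tin rim',e[2]-6,e[2]+6,(e[0],e[1]),38)
d=snap('top');P=pts(d);fit(P,'canT',61,69,(538,-348),60); fit(P,'lidT',14,22,(494,-207),60)
go(538,-348,150,-1.571)
E
```

```text
clock: 12.3
eef_pos: [561.6, -111.5, 227.9]
tcp_rot: [-3.14, -0.0, -1.572]
contact_force: [-0.1, -0.1, -0.8]
finger_gap: 67.4
grip_force: 34.6
clock: 12.97
eef_pos: [537.6, -257.2, 227.2]
tcp_rot: [3.142, 0.001, -1.571]
contact_force: [-0.0, 0.3, -1.2]
finger_gap: 67.3
grip_force: 34.6
can 1478 c 536.7 -347.5 r 45.1 z [62.2 65.7 66.9]
lid 2323 c 486.6 -209.1 r 49.1 z [16.6 17.9 19. ]
tin rim 4263 c 537.7 -259.0 r 37.4 z [222.  224.9 230.3]
canT none
lidT 970 c 492.8 -206.7 r 49.5 z [14.8 18.1 21.3]
t 13.07 at [ 537.7 -256.8  227.3] [ 3.142e+00  1.000e-03 -1.570e+00] q6 -2.02 gap 67.2 F [ 0.   0.2 -1.5] 34.574942998588085
shift total [ 0.3041 -0.0008  0.2574] min rows 3 turn 0.001
```

View pics/w5.png

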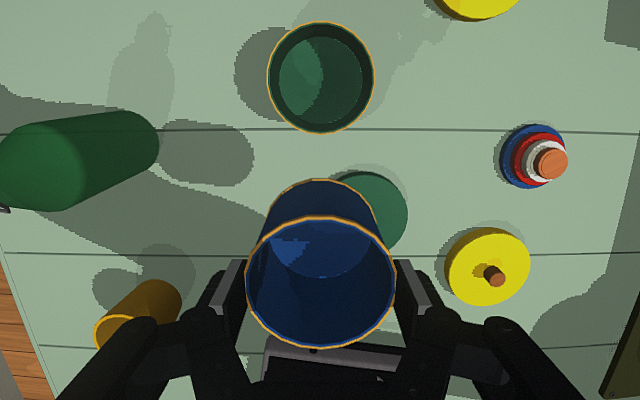

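The blue tin is held level in the fingers (rim about (320,284)). The canister is at (320,77), and its position is confirmed. I'll lower the tin in and release.

```bash
python3 -m crank '[[[0.1,0.001,0,0,0,0,0.5],[0.1,0.001,0,0,0,0,0.5],[0.1,0,0,0,0,0,0.5],[0,0,0.12,0,0,0,0.5],[0,0,0.12,0,0,0,0.5],[0,0,0.05,0,0,0,0.5],[0,0,0,0,0,0,0.5],[0,0,0,0,0,0,0.5]]]'
python3 -m crank '[[[0,0,0.04,0,0,0,0.5],[0,0,0.04,0,0,0,0.5],[0,0,0.04,0,0,0,0.5],[0,0,0.04,0,0,0,0.5],[0,0,0.03,0,0,0,0.5],[0,0,0.013,0,0,0,0.5],[0,0,0,0,0,0,0.5],[0,0,0,0,0,0,0.5]]]'
```

```text
clock: 13.73
eef_pos: [536.4, -346.9, 139.5]
tcp_rot: [3.14, 0.002, -1.571]
contact_force: [-0.8, 0.0, -0.7]
finger_gap: 67.2
grip_force: 34.6
clock: 14.4
eef_pos: [537.4, -348.5, 80.3]
tcp_rot: [-3.14, -0.001, -1.572]
contact_force: [0.9, 0.0, -1.7]
finger_gap: 67.5
grip_force: 34.6
```

```bash
python3 -m crank '[[[0,0,0.004,0,0,0,0.5],[0,0,0,0,0,0,0.84],[0,0,0,0,0,0,0.9],[0,0,0,0,0,0,1],[0,0,0,0,0,0,1],[0,0,-0.05,0,0,0,1],[0,0,-0.12,0,0,0,1],[0,0,-0.12,0,0,0,1]]]'
python3 -m crank '[[[-0.05,0,-0.12,0,0,0,1],[-0.125,0,-0.06,0,0,0,1],[-0.125,0,0,0,0,0,1],[-0.05,0,0,0,0,0,1],[0,0,0,0,0,0,1],[0,0,0,0,0,0,1],[0,0,0,0,0,0,1],[0,0,0,0,0,0,1]]]'
python3 - <<'E'
from h import *
d=snap('wrist','w6.png'); P=pts(d); 
c=(537,-347);m=(np.hypot(P[...,0]-c[0],P[...,1]-c[1])<50)
h=cv2.cvtColor(d['frame'],cv2.COLOR_RGB2HSV)
fit(P,'rims',62,69,c,60); fit(P,'blue rim',62,69,c,37)
go(525,201,230)
cv2.imwrite('pics/c6.png',cv2.resize(d['frame'][:240,180:460,::-1],None,fx=2.5,fy=2.5))
E
```

```text
clock: 15.07
eef_pos: [535.2, -347.5, 164.3]
tcp_rot: [3.138, 0.003, -1.572]
contact_force: [0.2, -0.7, 1.3]
finger_gap: 85.2
grip_force: 0.0
clock: 15.73
eef_pos: [536.7, -244.4, 218.5]
tcp_rot: [3.141, -0.0, -1.574]
contact_force: [-0.8, -0.6, 0.6]
finger_gap: 85.0
grip_force: 0.0
rims 2614 c 536.7 -347.3 r 44.9 z [63.2 65.3 66.7]
blue rim 1103 c 536.7 -348.5 r 34.9 z [63.1 64.8 66. ]
t 15.78 at [ 536.7 -244.5  218.5] [ 3.141 -0.    -1.574] q6 -2.0 gap 85.6 F [0.7 0.3 0.5] 0.0
shift total [-1.4849  0.0434 -0.0385] min rows 12  None
```

View pics/c6.png

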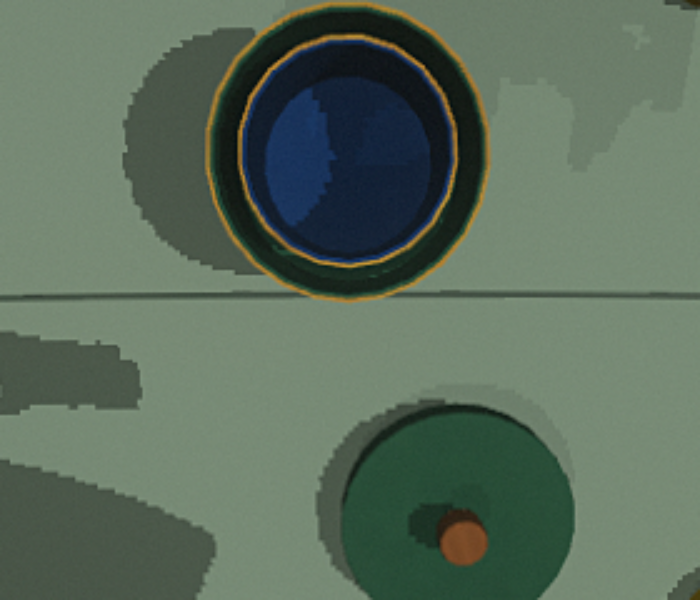

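The crop shows blue (350,150) standing flat and centred in the canister. Now for the red tin.

```bash
python3 -m crank '[[[-0.125,0.004,0,0,0,0,0.85],[-0.125,0.004,0,0,0,0,0.85],[-0.125,0.004,0,0,0,0,0.85],[-0.125,0.004,0,0,0,0,0.85],[-0.125,0.004,0,0,0,0,0.85],[-0.125,0.004,0,0,0,0,0.85],[-0.125,0.004,0,0,0,0,0.85],[-0.125,0.004,0,0,0,0,0.85]]]' >/dev/null
python3 -m crank '[[[-0.125,0.003,0,0,0,0,0.85],[-0.125,0.003,0,0,0,0,0.85],[-0.125,0.003,0,0,0,0,0.85],[-0.11,0,0.02,0,0,0,0.85],[0,0,0.1,0,0,0,0.85],[0,0,0,0,0,0,0.85],[0,0,0,0,0,0,0.85],[0,0,0,0,0,0,0.85]]]'
python3 - <<'E'
from h import *
d=snap('wrist'); P=pts(d)
fit(P,'red',100,107,(525,201),42);fit(P,'copper',94,101,(601,280),25);fit(P,'caps',88,97,(457,119),20)
go(525,201,108,-1.571)
E
```

```text
clock: 17.12
eef_pos: [525.6, 201.0, 183.4]
tcp_rot: [3.141, -0.001, -1.574]
contact_force: [0.3, 0.0, 0.5]
finger_gap: 72.6
grip_force: 0.0
red 1228 c 525.2 200.8 r 28.1 z [101.1 103.6 104.7]
copper 31 c 588.2 284.3 r 6.3 z [96.  97.7 98.5]
caps 578 c 457.2 119.8 r 8.4 z [89.1 92.8 94.1]
t 17.17 at [526.1 201.1 184. ] [-3.141  0.    -1.574] q6 -1.2 gap 73.0 F [ 1.1  0.1 -0. ] 0.0
shift total [0.0005 0.0038 0.2535] min rows 2 turn -0.007
```

```bash
python3 -m crank '[[[0,0,0.08,0,0,0,0.85],[0,0,0.08,0,0,0,0.85],[0,0,0.07,0,0,0,0.85],[0,0,0.021,0,0,0,0.85],[0,0,0,0,0,0,0.85],[0,0,0,0,0,0,0.6],[0,0,0,0,0,0,0.4],[0,0,0,0,0,0,0.4]]]' 30
python3 -m crank '[[[0,0,0,0,0,0,0.4],[0,0,0,0,0,0,0.4],[0,0,0,0,0,0,0.4],[0,0,-0.02,0,0,0,0.4],[0,0,-0.06,0,0,0,0.4],[0,0,-0.12,0,0,0,0.4],[0,0,-0.12,0,0,0,0.4],[0.03,0,-0.08,0,0,0,0.4]]]' 30
python3 -m crank '[[[0.125,0,0,0,0,0,0.4],[0.125,0,0,0,0,0,0.4],[0.125,0,0,0,0,0,0.4],[0.125,0,0,0,0,0,0.4],[0.125,0,0,0,0,0,0.4],[0.125,0,0,0,0,0,0.4],[0.125,0,0,0,0,0,0.4],[0.125,0,0,0,0,0,0.4]]]'
python3 -m crank '[[[0.125,-0.005,0,0,0,0,0.4],[0.125,-0.005,0,0,0,0,0.4],[0.125,-0.005,0,0,0,0,0.4],[0.08,-0.005,0,0,0,0,0.4],[0.03,-0.005,0,0,0,0,0.4],[0,0,0,0,0,0,0.4],[0,0,0,0,0,0,0.4],[0,0,0,0,0,0,0.4]]]'
python3 - <<'E'
from h import *
d=snap('wrist','w7.png'); P=pts(d);o=r.get_obs();e=o['eef_pos']
fit(P,'can',61,69,(537,-347),60); fit(P,'blue rim',62,69,(537,-348),37)
h=cv2.cvtColor(d['frame'],cv2.COLOR_RGB2HSV);red=((h[...,0]<6)|(h[...,0]>174))&(h[...,1]>120)
m=red&(np.hypot(P[...,0]-e[0],P[...,1]-e[1])<45);print('red',m.sum(),np.percentile(P[m],[1,99],axis=0).round(1))
go(537,-348,81,-1.571)
E
```

```text
clock: 17.83
eef_pos: [526.6, 202.5, 109.8]
tcp_rot: [-3.138, 0.001, -1.573]
contact_force: [-0.3, -0.9, 4.8]
finger_gap: 51.7
grip_force: 31.9
clock: 18.5
eef_pos: [526.2, 194.6, 231.5]
tcp_rot: [-3.138, 0.002, -1.571]
contact_force: [0.7, -0.4, -1.4]
finger_gap: 51.7
grip_force: 31.8
clock: 19.17
eef_pos: [524.4, -108.5, 228.5]
tcp_rot: [-3.141, 0.0, -1.572]
contact_force: [0.6, 1.2, -1.2]
finger_gap: 51.7
grip_force: 31.7
clock: 19.83
eef_pos: [531.8, -250.9, 227.9]
tcp_rot: [3.141, 0.001, -1.571]
contact_force: [-0.7, -0.3, -1.6]
finger_gap: 51.8
grip_force: 31.7
can 2561 c 536.7 -347.4 r 45.0 z [62.2 65.2 66.9]
blue rim 1033 c 536.8 -348.3 r 35.0 z [63.1 64.8 66. ]
red 11265 [[ 506.6 -279.2  165.1]
 [ 555.9 -226.9  222.8]]
t 19.88 at [ 531.9 -250.7  227.9] [ 3.141e+00  1.000e-03 -1.571e+00] q6 -2.01 gap 52.2 F [ 1.2  0.1 -1.4] 31.724716134963273
shift total [ 0.3247 -0.0172  0.4895] min rows 5 turn 0.001
```

View pics/w7.png

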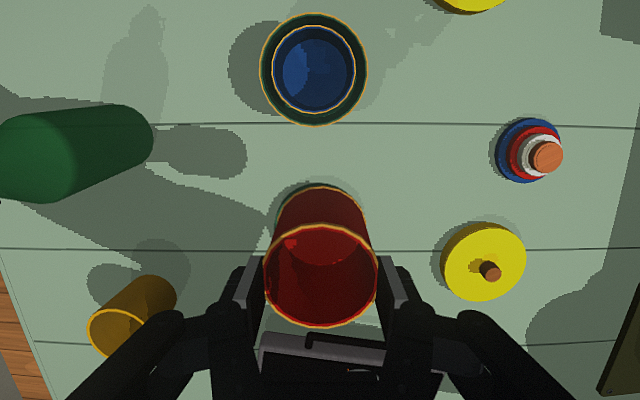

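The red tin is held level (rim about (320,275)), and the canister with blue inside it has not moved (313,68). Lowering.

```bash
python3 -m crank '[[[0.1,-0.006,0,0,0,0,0.4],[0.11,-0.006,0,0,0,0,0.4],[0.109,-0.005,0,0,0,0,0.4],[0,0,0.12,0,0,0,0.4],[0,0,0.12,0,0,0,0.4],[0,0,0.05,0,0,0,0.4],[0,0,0,0,0,0,0.4],[0,0,0,0,0,0,0.4]]]'
python3 -m crank '[[[0,0,0.04,0,0,0,0.4],[0,0,0.04,0,0,0,0.4],[0,0,0.04,0,0,0,0.4],[0,0,0.04,0,0,0,0.4],[0,0,0.025,0,0,0,0.4],[0,0,0.01,0,0,0,0.4],[0,0,0.003,0,0,0,0.4],[0,0,0,0,0,0,0.4]]]'
```

```text
clock: 20.55
eef_pos: [536.6, -346.3, 140.3]
tcp_rot: [3.139, 0.002, -1.571]
contact_force: [-0.4, -0.4, -0.1]
finger_gap: 51.6
grip_force: 31.8
clock: 21.22
eef_pos: [537.7, -348.2, 82.5]
tcp_rot: [-3.14, -0.001, -1.572]
contact_force: [-0.5, -0.2, -1.5]
finger_gap: 51.7
grip_force: 31.8
```

```bash
python3 -m crank '[[[0,0,0.003,0,0,0,0.4],[0,0,0,0,0,0,0.75],[0,0,0,0,0,0,0.8],[0,0,0,0,0,0,0.8],[0,0,0,0,0,0,0.8],[0,0,-0.05,0,0,0,0.8],[0,0,-0.12,0,0,0,0.8],[0,0,-0.12,0,0,0,0.8]]]'
python3 -m crank '[[[-0.05,0,-0.12,0,0,0,0.8],[-0.125,0,-0.06,0,0,0,0.8],[-0.125,0,0,0,0,0,0.8],[-0.05,0,0,0,0,0,0.8],[0,0,0,0,0,0,0.8],[0,0,0,0,0,0,0.8],[0,0,0,0,0,0,0.8],[0,0,0,0,0,0,0.8]]]'
python3 - <<'E'
from h import *
d=snap('wrist','w8.png'); P=pts(d); c=(537,-347)
fit(P,'can',62,69,c,60); fit(P,'blue rim',62,69,c,37); fit(P,'red rim',62,69,c,29.5)
go(601,279.5,230)
cv2.imwrite('pics/c8.png',cv2.resize(d['frame'][:240,180:460,::-1],None,fx=2,fy=2))
E
```

```text
clock: 21.88
eef_pos: [535.4, -347.2, 166.7]
tcp_rot: [3.138, 0.003, -1.572]
contact_force: [0.6, 0.7, -0.1]
finger_gap: 68.3
grip_force: 0.0
clock: 22.55
eef_pos: [537.0, -244.1, 220.8]
tcp_rot: [3.141, -0.0, -1.574]
contact_force: [0.0, -0.5, -0.2]
finger_gap: 68.4
grip_force: 0.0
can 3413 c 536.8 -347.3 r 45.1 z [63.1 65.1 66.7]
blue rim 1917 c 536.7 -348.4 r 34.9 z [63.2 64.8 66. ]
red rim 789 c 536.3 -350.2 r 27.7 z [63.2 64.8 66. ]
t 22.6 at [ 536.9 -244.2  220.8] [ 3.141 -0.    -1.574] q6 -1.99 gap 68.3 F [-0.8  0.2 -0.1] 0.0
shift total [-1.7463 -0.2081 -0.0307] min rows 14  None
```

View pics/c8.png

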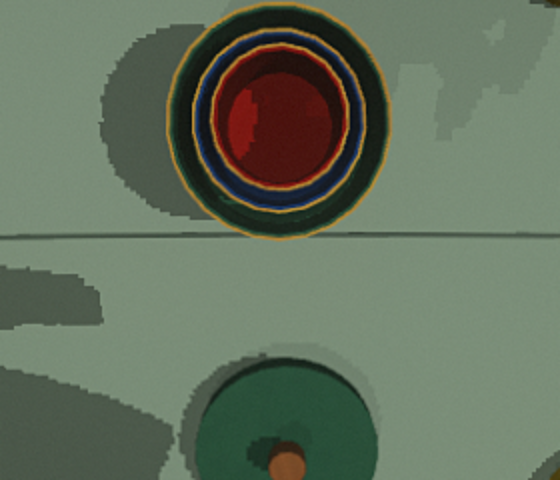

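Red stands flat inside blue (280,115). Now the copper tin.

```bash
python3 -m crank '[[[-0.11,-0.013,0,0,0,0,0.6],[-0.11,-0.013,0,0,0,0,0.6],[-0.11,-0.013,0,0,0,0,0.6],[-0.11,-0.013,0,0,0,0,0.6],[-0.11,-0.013,0,0,0,0,0.6],[-0.11,-0.013,0,0,0,0,0.6],[-0.11,-0.013,0,0,0,0,0.6],[-0.11,-0.013,0,0,0,0,0.6]]]' >/dev/null
python3 -m crank '[[[-0.11,-0.013,0,0,0,0,0.6],[-0.11,-0.013,0,0,0,0,0.6],[-0.11,-0.013,0,0,0,0,0.6],[-0.11,-0.013,0,0,0,0,0.6],[-0.11,-0.013,0,0,0,0,0.6],[-0.11,-0.013,0,0,0,0,0.6],[-0.11,-0.013,0,0,0,0,0.6],[-0.095,-0.013,0,0,0,0,0.6]]]' >/dev/null
python3 -m crank '[[[0,0,0.06,0,0,0,0.6],[0,0,0.07,0,0,0,0.6],[0,0,0,0,0,0,0.6],[0,0,0,0,0,0,0.6],[0,0,0,0,0,0,0.6],[0,0,0,0,0,0,0.6],[0,0,0,0,0,0,0.6],[0,0,0,0,0,0,0.6]]]'
python3 - <<'E'
from h import *
d=snap('wrist'); P=pts(d)
fit(P,'copper',94,101,(601,280),25)
go(601,279.5,106,-1.571)
E
```

```text
clock: 24.6
eef_pos: [601.0, 280.2, 183.8]
tcp_rot: [-3.14, 0.001, -1.573]
contact_force: [0.0, -0.6, -0.1]
finger_gap: 51.5
grip_force: 0.0
copper 584 c 601.4 279.7 r 15.8 z [95.2 97.6 98.7]
t 24.65 at [600.9 280.2 183.6] [-3.140e+00  1.000e-03 -1.573e+00] q6 -1.13 gap 51.2 F [-0.6  0.4 -0.2] 0.0
shift total [0.0025 0.     0.2586] min rows 2 turn -0.004
```

```bash
python3 -m crank '[[[0.002,0,0.08,0,0,0,0.6],[0,0,0.08,0,0,0,0.6],[0,0,0.07,0,0,0,0.6],[0,0,0.029,0,0,0,0.6],[0,0,0,0,0,0,0.6],[0,0,0,0,0,0,0.3],[0,0,0,0,0,0,0.15],[0,0,0,0,0,0,0.15]]]' 25
python3 -m crank '[[[0,0,0,0,0,0,0.15],[0,0,0,0,0,0,0.15],[0,0,0,0,0,0,0.15],[0,0,-0.02,0,0,0,0.15],[0,0,-0.06,0,0,0,0.15],[0,0,-0.12,0,0,0,0.15],[0,0,-0.12,0,0,0,0.15],[0.03,0,-0.08,0,0,0,0.15]]]' 25
python3 -m crank '[[[0.11,0.013,0,0,0,0,0.15],[0.11,0.013,0,0,0,0,0.15],[0.11,0.013,0,0,0,0,0.15],[0.11,0.013,0,0,0,0,0.15],[0.11,0.013,0,0,0,0,0.15],[0.11,0.013,0,0,0,0,0.15],[0.11,0.013,0,0,0,0,0.15],[0.11,0.013,0,0,0,0,0.15]]]'
python3 -m crank '[[[0.11,0.013,0,0,0,0,0.15],[0.11,0.013,0,0,0,0,0.15],[0.11,0.013,0,0,0,0,0.15],[0.11,0.013,0,0,0,0,0.15],[0.11,0.013,0,0,0,0,0.15],[0.11,0.013,0,0,0,0,0.15],[0.11,0.013,0,0,0,0,0.15],[0.065,0.013,0,0,0,0,0.15]]]'
python3 -m crank '[[[0,0,0,0,0,0,0.15],[0,0,0,0,0,0,0.15],[0,0,0,0,0,0,0.15],[0,0,0,0,0,0,0.15],[0,0,0,0,0,0,0.15],[0,0,0,0,0,0,0.15],[0,0,0,0,0,0,0.15],[0,0,0,0,0,0,0.15]]]'
python3 - <<'E'
from h import *
d=snap('wrist','w9.png'); P=pts(d);o=r.get_obs();e=o['eef_pos']
c=(537,-347);fit(P,'can',61,69,c,60); fit(P,'red rim',62,69,c,29.5)
fit(P,'copper rim',e[2]-15,e[2]-3,e[:2],20)
go(537,-348,83,-1.571)
E
```

```text
clock: 25.32
eef_pos: [601.6, 280.3, 106.7]
tcp_rot: [-3.139, 0.001, -1.572]
contact_force: [0.0, 0.3, 0.5]
finger_gap: 27.0
grip_force: 24.6
clock: 25.98
eef_pos: [600.5, 272.1, 227.9]
tcp_rot: [-3.14, 0.002, -1.571]
contact_force: [1.7, 0.5, 0.5]
finger_gap: 26.9
grip_force: 24.8
clock: 26.65
eef_pos: [567.7, 5.3, 224.8]
tcp_rot: [3.141, 0.0, -1.572]
contact_force: [0.9, 0.7, -0.6]
finger_gap: 27.3
grip_force: 24.8
clock: 27.32
eef_pos: [536.2, -246.7, 224.6]
tcp_rot: [3.141, -0.001, -1.575]
contact_force: [0.2, -0.1, -0.5]
finger_gap: 27.0
grip_force: 24.8
clock: 27.98
eef_pos: [537.3, -243.1, 224.9]
tcp_rot: [-3.142, -0.0, -1.571]
contact_force: [0.6, -0.3, -0.2]
finger_gap: 27.4
grip_force: 24.8
can 3436 c 536.6 -347.5 r 45.0 z [62.5 65.  66.7]
red rim 774 c 536.3 -349.9 r 27.7 z [63.1 64.7 66. ]
copper rim 1809 c 537.2 -244.5 r 19.3 z [210.7 215.9 219.4]
t 28.03 at [ 537.2 -243.3  224.8] [-3.142 -0.    -1.572] q6 -2.0 gap 27.1 F [ 0.1 -0.2 -0.3] 24.78255878202617
shift total [3.491e-01 4.000e-04 4.728e-01] min rows 5 turn -0.001
```

View pics/w9.png

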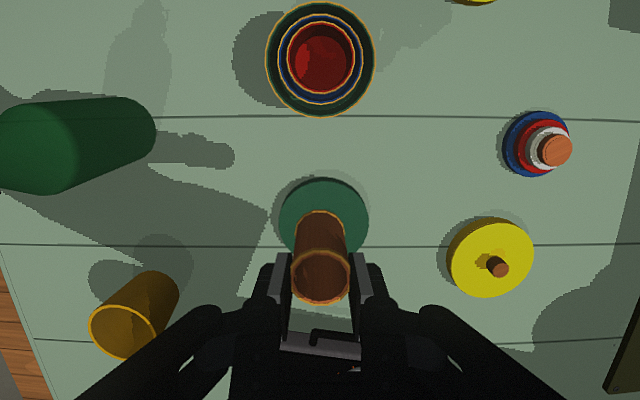

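The copper tin is in the grip (rim (320,275)), and the nest is at (320,58). Lowering.

```bash
python3 -m crank '[[[0.11,0.001,0,0,0,0,0.15],[0.12,0.001,0,0,0,0,0.15],[0.12,0,0,0,0,0,0.15],[0,0,0.12,0,0,0,0.15],[0,0,0.12,0,0,0,0.15],[0,0,0.05,0,0,0,0.15],[0,0,0,0,0,0,0.15],[0,0,0,0,0,0,0.15]]]'
python3 -m crank '[[[0,0,0.04,0,0,0,0.15],[0,0,0.04,0,0,0,0.15],[0,0,0.04,0,0,0,0.15],[0,0,0.04,0,0,0,0.15],[0,0,0.012,0,0,0,0.15],[0,0,0.005,0,0,0,0.15],[0,0,0,0,0,0,0.15],[0,0,0,0,0,0,0.15]]]'
python3 -m crank '[[[0,0,0,0,0,0,0.15],[0,0,0,0,0,0,0.5],[0,0,0,0,0,0,0.6],[0,0,0,0,0,0,0.6],[0,0,0,0,0,0,0.6],[0,0,-0.05,0,0,0,0.6],[0,0,-0.12,0,0,0,0.6],[0,0,-0.12,0,0,0,0.6]]]'
python3 -m crank '[[[-0.05,0,-0.12,0,0,0,0.6],[-0.125,0,-0.06,0,0,0,0.6],[-0.125,0,0,0,0,0,0.6],[-0.05,0,0,0,0,0,0.6],[0,0,0,0,0,0,0.6],[0,0,0,0,0,0,0.6],[0,0,0,0,0,0,0.6],[0,0,0,0,0,0,0.6]]]'
python3 - <<'E'
from h import *
d=snap('wrist','w10.png'); P=pts(d); c=(537,-347)
fit(P,'can',62,69,c,60); fit(P,'red rim',63.5,69,c,29.5);fit(P,'copper rim',57,64,(537,-350),20);fit(P,'copper rim hi',64,80,(537,-350),18)
go(457.5,119.5,220)
cv2.imwrite('pics/c10.png',cv2.resize(d['frame'][:160,220:420,::-1],None,fx=3,fy=3))
E
```

```text
clock: 28.7
eef_pos: [535.7, -348.3, 137.0]
tcp_rot: [3.14, 0.001, -1.572]
contact_force: [-0.0, -0.7, 0.7]
finger_gap: 27.0
grip_force: 24.8
clock: 29.37
eef_pos: [537.3, -349.2, 86.3]
tcp_rot: [-3.139, -0.001, -1.572]
contact_force: [0.0, -0.6, -1.1]
finger_gap: 27.5
grip_force: 24.8
clock: 30.03
eef_pos: [534.8, -347.7, 170.8]
tcp_rot: [3.137, 0.003, -1.572]
contact_force: [1.0, -0.4, 0.4]
finger_gap: 51.3
grip_force: 0.0
clock: 30.7
eef_pos: [536.4, -244.7, 225.0]
tcp_rot: [3.141, -0.0, -1.574]
contact_force: [0.0, -0.3, 0.2]
finger_gap: 51.2
grip_force: 0.0
can 3523 c 536.7 -347.6 r 45.2 z [62.6 65.  66.6]
red rim 719 c 536.3 -349.6 r 27.8 z [63.8 64.9 66. ]
copper rim 408 c 537.1 -349.2 r 15.3 z [59.9 61.8 63.1]
copper rim hi none
t 30.75 at [ 536.3 -244.8  225. ] [ 3.141  0.    -1.574] q6 -2.0 gap 51.0 F [ 0.7 -1.   0.4] 0.0
shift total [-1.2135  0.2664  0.017 ] min rows 10  None
```

View pics/c10.png

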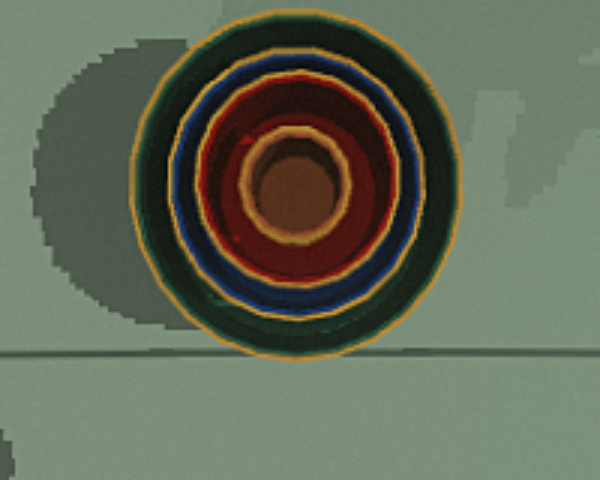

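All three tins stand flat and nested, with the copper rim at (295,185). Now the capsule.

```bash
python3 -m crank '[[[-0.1,0.022,0,0,0,0,0.5],[-0.1,0.022,0,0,0,0,0.5],[-0.1,0.022,0,0,0,0,0.5],[-0.1,0.022,0,0,0,0,0.5],[-0.1,0.022,0,0,0,0,0.5],[-0.1,0.022,0,0,0,0,0.5],[-0.1,0.022,0,0,0,0,0.5],[-0.1,0.022,0,0,0,0,0.5]]]' >/dev/null
python3 -m crank '[[[-0.1,0.022,0,0,0,0,0.5],[-0.1,0.022,0,0,0,0,0.5],[-0.1,0.022,0,0,0,0,0.5],[-0.1,0.022,0,0,0,0,0.5],[-0.014,0,0.06,0,0,0,0.5],[0,0,0.08,0,0,0,0.5],[0,0,0,0,0,0,0.5],[0,0,0,0,0,0,0.5]]]'
python3 -m crank '[[[0,0,0,0,0,0,0.5],[0,0,0,0,0,0,0.5],[0,0,0,0,0,0,0.5],[0,0,0,0,0,0,0.5],[0,0,0,0,0,0,0.5],[0,0,0,0,0,0,0.5],[0,0,0,0,0,0,0.5],[0,0,0,0,0,0,0.5]]]' >/dev/null
python3 - <<'E'
from h import *
d=snap('wrist'); P=pts(d)
fit(P,'caps',88,97,(457,119),20)
go(457.3,119.6,102,-1.571)
E
```

```text
clock: 32.08
eef_pos: [457.0, 119.9, 182.7]
tcp_rot: [3.138, -0.001, -1.573]
contact_force: [0.5, -0.3, -0.2]
finger_gap: 42.8
grip_force: 0.0
caps 427 c 456.8 119.3 r 8.3 z [88.9 92.7 93.8]
t 32.8 at [457.8 120.7 183.8] [-3.142  0.    -1.572] q6 -1.31 gap 42.7 F [-0.5 -0.  -0.2] 0.0
shift total [0.0035 0.0018 0.2725] min rows 3 turn -0.003
```

```bash
python3 -m crank '[[[0.004,0.002,0.08,0,0,0,0.5],[0,0,0.08,0,0,0,0.5],[0,0,0.07,0,0,0,0.5],[0,0,0.042,0,0,0,0.5],[0,0,0,0,0,0,0.5],[0,0,0,0,0,0,0.2],[0,0,0,0,0,0,0.05],[0,0,0,0,0,0,0.05]]]' 25
python3 -m crank '[[[0,0,0,0,0,0,0.05],[0,0,0,0,0,0,0.05],[0,0,0,0,0,0,0.05],[0,0,-0.02,0,0,0,0.05],[0,0,-0.06,0,0,0,0.05],[0,0,-0.12,0,0,0,0.05],[0,0,-0.12,0,0,0,0.05],[0,0,-0.09,0,0,0,0.05]]]' 25
python3 -m crank '[[[0.1,-0.022,0,0,0,0,0.05],[0.1,-0.022,0,0,0,0,0.05],[0.1,-0.022,0,0,0,0,0.05],[0.1,-0.022,0,0,0,0,0.05],[0.1,-0.022,0,0,0,0,0.05],[0.1,-0.022,0,0,0,0,0.05],[0.1,-0.022,0,0,0,0,0.05],[0.1,-0.022,0,0,0,0,0.05]]]'
python3 -m crank '[[[0.1,-0.022,0,0,0,0,0.05],[0.1,-0.022,0,0,0,0,0.05],[0.1,-0.022,0,0,0,0,0.05],[0.1,-0.022,0,0,0,0,0.05],[0.014,0,0,0,0,0,0.05],[0,0,0,0,0,0,0.05],[0,0,0,0,0,0,0.05],[0,0,0,0,0,0,0.05]]]'
python3 -m crank '[[[0,0,0,0,0,0,0.05],[0,0,0,0,0,0,0.05],[0,0,0,0,0,0,0.05],[0,0,0,0,0,0,0.05],[0,0,0,0,0,0,0.05],[0,0,0,0,0,0,0.05],[0,0,0,0,0,0,0.05],[0,0,0,0,0,0,0.05]]]' >/dev/null
python3 - <<'E'
from h import *
d=snap('wrist','w11.png'); P=pts(d);o=r.get_obs();e=o['eef_pos']
c=(537,-348);fit(P,'can',62,69,c,60); fit(P,'copper',57,64,(537,-350),20)
fit(P,'caps',e[2]-15,e[2]-4,e[:2],13)
go(537,-349.2,85,-1.571)
E
```

```text
clock: 33.47
eef_pos: [458.3, 119.8, 103.3]
tcp_rot: [-3.139, 0.001, -1.572]
contact_force: [0.6, 0.6, -0.1]
finger_gap: 14.1
grip_force: 24.3
clock: 34.13
eef_pos: [457.4, 119.5, 228.0]
tcp_rot: [-3.14, 0.0, -1.572]
contact_force: [1.6, 0.3, 0.3]
finger_gap: 13.9
grip_force: 24.4
clock: 34.8
eef_pos: [509.5, -122.1, 225.5]
tcp_rot: [3.142, 0.0, -1.572]
contact_force: [0.6, 0.3, -1.5]
finger_gap: 14.3
grip_force: 24.4
clock: 35.47
eef_pos: [535.4, -243.7, 225.1]
tcp_rot: [3.141, 0.001, -1.572]
contact_force: [-1.4, 0.6, -0.0]
finger_gap: 14.4
grip_force: 24.4
can 3496 c 536.7 -347.5 r 45.0 z [62.5 65.  66.7]
copper 419 c 537.1 -348.9 r 15.4 z [59.9 61.8 63. ]
caps 1010 c 535.8 -244.9 r 12.9 z [210.8 214.8 217.7]
t 36.18 at [ 535.9 -244.9  225.1] [ 3.142  0.    -1.572] q6 -2.0 gap 14.3 F [-0.3 -0.5 -0.4] 24.436453878879547
shift total [ 0.3477 -0.0044  0.4669] min rows 5 turn -0.003
```

View pics/w11.png

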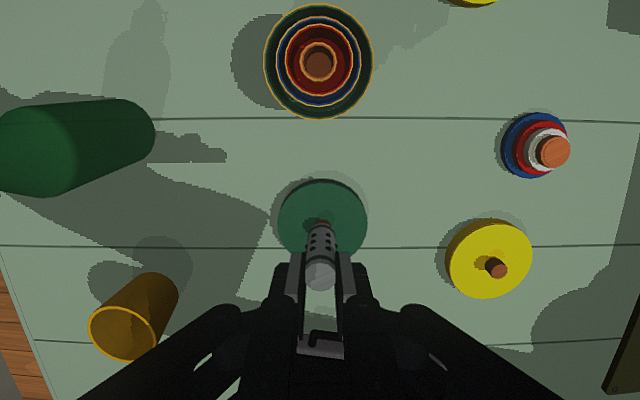

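The capsule is in the grip, upright (320,260), and the nest is at (318,62). Lowering and releasing.

```bash
python3 -m crank '[[[0.11,-0.002,0,0,0,0,0.05],[0.12,-0.002,0,0,0,0,0.05],[0.116,0,0,0,0,0,0.05],[0,0,0.12,0,0,0,0.05],[0,0,0.12,0,0,0,0.05],[0,0,0.05,0,0,0,0.05],[0,0,0,0,0,0,0.05],[0,0,0,0,0,0,0.05]]]'
python3 -m crank '[[[0,0,0,0,0,0,0.05],[0,0,0,0,0,0,0.05],[0,0,0,0,0,0,0.05],[0,0,0,0,0,0,0.05],[0,0,0.04,0,0,0,0.05],[0,0,0.04,0,0,0,0.05],[0,0,0.04,0,0,0,0.05],[0,0,0.03,0,0,0,0.05]]]'
python3 -m crank '[[[0,0,0.018,0,0,0,0.05],[0,0,0.005,0,0,0,0.05],[0,0,0,0,0,0,0.05],[0,0,0,0,0,0,0.05],[0,0,0,0,0,0,0.05],[0,0,0,0,0,0,0.05],[0,0,0,0,0,0,0.05],[0,0,0,0,0,0,0.05]]]'
```

```text
clock: 36.85
eef_pos: [536.2, -348.4, 137.3]
tcp_rot: [3.14, 0.001, -1.573]
contact_force: [0.9, 0.2, 0.1]
finger_gap: 14.2
grip_force: 24.5
clock: 37.52
eef_pos: [537.1, -348.6, 93.0]
tcp_rot: [-3.141, -0.0, -1.572]
contact_force: [0.2, 0.2, -0.9]
finger_gap: 14.4
grip_force: 24.5
clock: 38.18
eef_pos: [537.1, -348.8, 86.6]
tcp_rot: [-3.141, -0.0, -1.572]
contact_force: [-0.3, 0.3, -0.1]
finger_gap: 14.2
grip_force: 24.5
```

```bash
python3 -m crank '[[[0,0,0,0,0,0,0.3],[0,0,0,0,0,0,0.4],[0,0,0,0,0,0,0.4],[0,0,0,0,0,0,0.4],[0,0,-0.03,0,0,0,0.4],[0,0,-0.08,0,0,0,0.4],[0,0,-0.12,0,0,0,0.4],[0,0,-0.12,0,0,0,0.4]]]'
python3 -m crank '[[[-0.05,0,-0.12,0,0,0,0.5],[-0.125,0,0,0,0,0,0.5],[-0.125,0,0,0,0,0,0.5],[-0.05,0,0,0,0,0,0.5],[0,0,0,0,0,0,0.5],[0,0,0,0,0,0,0.5],[0,0,0,0,0,0,0.5],[0,0,0,0,0,0,0.5]]]'
python3 - <<'E'
from h import *
d=snap('wrist','w12.png'); P=pts(d); c=(537,-348)
fit(P,'can',62,69,c,60); fit(P,'copper',57,65,(537,-350),20);fit(P,'caps',56,75,(537,-350),9)
fit(P,'lid',14,22,(493,-207),70);fit(P,'knob',30,42,(493,-207),25)
go(493,-207,150)
cv2.imwrite('pics/c12.png',cv2.resize(d['frame'][:300,220:420,::-1],None,fx=2,fy=2))
E
```

```text
clock: 38.85
eef_pos: [536.0, -348.1, 191.9]
tcp_rot: [3.139, 0.002, -1.572]
contact_force: [1.5, -1.1, 0.9]
finger_gap: 34.0
grip_force: 0.0
clock: 39.52
eef_pos: [537.1, -244.8, 227.0]
tcp_rot: [3.141, -0.0, -1.574]
contact_force: [0.6, 0.1, 0.1]
finger_gap: 42.8
grip_force: 0.0
can 3461 c 536.7 -347.5 r 45.0 z [62.6 65.1 66.7]
copper 714 c 537.0 -349.1 r 15.4 z [58.8 61.  62.8]
caps 288 c 535.1 -348.5 r 8.4 z [58.5 59.9 61.2]
lid 4064 c 531.5 -186.8 r 49.4 z [16.5 17.8 18.9]
knob none
t 39.57 at [ 537.1 -244.9  226.9] [ 3.141 -0.    -1.574] q6 -2.0 gap 42.7 F [0.7 0.3 0.3] 0.0
shift total [-0.1258  0.1472  0.2564] min rows 3  None
```

View pics/c12.png

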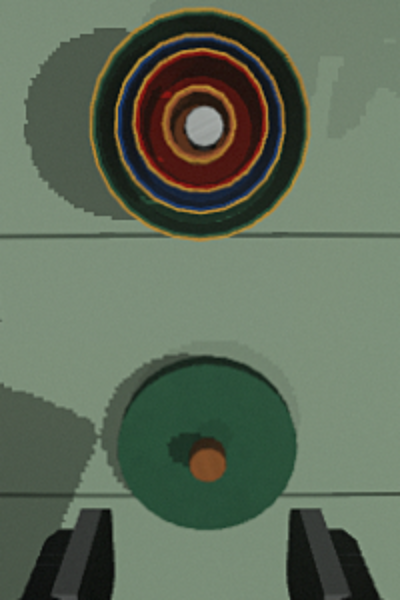

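The capsule stands in the copper tin (205,125), so the nest is complete. The lid was knocked to about (531,-187), knob at (208,463). I'll hover over it there.

```bash
python3 -m crank '[[[-0.05,0.005,0,0,0,0,0.5],[-0.07,0.007,0.05,0,0,0,0.5],[-0.073,0.007,0.1,0,0,0,0.5],[0,0,0.1,0,0,0,0.5],[0,0,0,0,0,0,0.5],[0,0,0,0,0,0,0.5],[0,0,0,0,0,0,0.5],[0,0,0,0,0,0,0.5]]]'
python3 - <<'E'
from h import *
d=snap('wrist'); P=pts(d)
fit(P,'lid',14,22,(531,-187),70);fit(P,'knob',32,42,(531,-187),25)
d=snap('top'); P=pts(d)
fit(P,'can',62,69,(537,-348),60)
go(531.5,-187,41,-1.571)
E
```

```text
clock: 40.23
eef_pos: [533.1, -186.8, 154.2]
tcp_rot: [-3.138, -0.001, -1.573]
contact_force: [-0.5, -0.2, -0.2]
finger_gap: 42.5
grip_force: 0.0
lid 9785 c 533.2 -185.3 r 49.4 z [16.7 17.8 18.9]
knob 489 c 533.3 -185.8 r 9.9 z [34.4 36.5 37.8]
can 162 c 536.1 -354.2 r 42.5 z [62.5 65.2 68.6]
t 40.33 at [ 532.9 -186.7  154.1] [-3.138e+00 -1.000e-03 -1.573e+00] q6 -1.91 gap 42.7 F [ 0.7 -0.4  0.2] 0.0
shift total [0.0005 0.0061 0.3769] min rows 3 turn -0.004
```

```bash
python3 -m crank '[[[-0.003,0,0.09,0,0,0,0.5],[0,0,0.09,0,0,0,0.5],[0,0,0.09,0,0,0,0.5],[0,0,0.07,0,0,0,0.5],[0,0,0.035,0,0,0,0.5],[0,0,0,0,0,0,0.5],[0,0,0,0,0,0,0.25],[0,0,0,0,0,0,0.05]]]' 40
python3 -m crank '[[[0,0,0,0,0,0,0.05],[0,0,0,0,0,0,0.05],[0,0,0,0,0,0,0.05],[0,0,0,0,0,0,0.05],[0,0,-0.02,0,0,0,0.05],[0,0,-0.06,0,0,0,0.05],[0,0,-0.1,0,0,0,0.05],[0,0,-0.1,0,0,0,0.05]]]' 40
python3 -m crank '[[[0,0,-0.1,0,0,0,0.05],[0,0,-0.1,0,0,0,0.05],[0,0,0,0,0,0,0.05],[0,0,0,0,0,0,0.05],[0,0,0,0,0,0,0.05],[0,0,0,0,0,0,0.05],[0,0,0,0,0,0,0.05],[0,0,0,0,0,0,0.05]]]' 40
python3 - <<'E'
from h import *
d=snap('wrist','w13.png'); P=pts(d);o=r.get_obs();e=o['eef_pos']
fit(P,'can',62,69,(537,-348),60)
L=(P-e)@R.from_euler('xyz',o['tcp_rot']).as_matrix()
h=cv2.cvtColor(d['frame'],cv2.COLOR_RGB2HSV);g=(h[...,0]>55)&(h[...,0]<95)&(h[...,1]>90)
m=g&(np.abs(L[...,2]-23)<12)&(np.hypot(L[...,0],L[...,1])<60)&(L[...,0]>8)
q=L[m];A=np.c_[q[:,:2],np.ones(len(q))];k=np.linalg.lstsq(A,q[:,2],rcond=None)[0];print('lid plane in tool (slopes, z)',k.round(3),len(q))
y=q[:,1];print('edge x max',np.percentile(q[:,0],99.8),'y range',np.percentile(y,[.3,99.7]))
go(537,-348,85,-1.571)
E
```

```text
clock: 41.0
eef_pos: [533.0, -185.5, 41.3]
tcp_rot: [-3.139, -0.001, -1.573]
contact_force: [-1.2, 0.5, 1.5]
finger_gap: 19.4
grip_force: 6.1
clock: 41.67
eef_pos: [529.9, -184.3, 123.8]
tcp_rot: [3.138, 0.001, -1.572]
contact_force: [1.7, -0.2, -0.4]
finger_gap: 18.4
grip_force: 39.2
clock: 42.33
eef_pos: [530.5, -184.5, 182.2]
tcp_rot: [3.139, 0.001, -1.572]
contact_force: [0.2, 0.8, -0.9]
finger_gap: 18.3
grip_force: 39.2
can 1087 c 537.0 -323.2 r 37.5 z [63.5 65.3 66.8]
lid plane in tool (slopes, z) [ 2.900e-02 -5.000e-03  2.336e+01] 12517
edge x max 49.25025361159171 y range [-45.32827042  46.90135555]
t 42.38 at [ 530.8 -184.6  182.5] [ 3.139e+00  1.000e-03 -1.572e+00] q6 -1.9 gap 18.0 F [ 0.  -0.4 -0.5] 39.19393479824066
shift total [ 0.5449 -0.0224  0.3244] min rows 5 turn -0.003
```

View pics/w13.png

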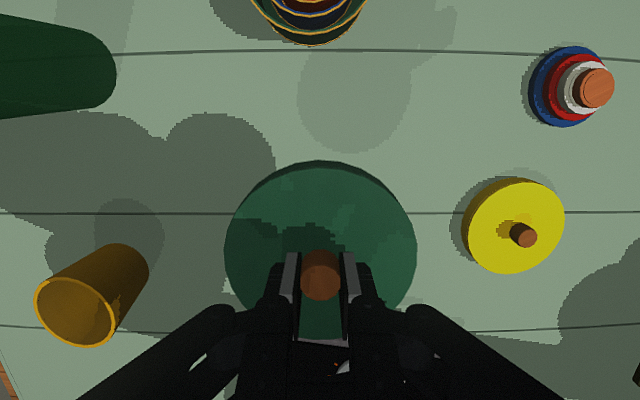

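The lid hangs level under the fingers at (320,235), and the canister is in place at the top edge. Carrying it over.

```bash
python3 -m crank '[[[0.06,-0.004,0,0,0,0,0.05],[0.11,-0.005,0,0,0,0,0.05],[0.12,-0.005,0,0,0,0,0.05],[0.12,-0.004,0,0,0,0,0.05],[0.09,-0.003,0,0,0,0,0.05],[0.043,0,0.03,0,0,0,0.05],[0,0,0.08,0,0,0,0.05],[0,0,0.08,0,0,0,0.05]]]'
python3 -m crank '[[[0,0,0.04,0,0,0,0.05],[0,0,0,0,0,0,0.05],[0,0,0,0,0,0,0.05],[0,0,0,0,0,0,0.05],[0,0,0,0,0,0,0.05],[0,0,0,0,0,0,0.05],[0,0,0,0,0,0,0.05],[0,0,0,0,0,0,0.05]]]'
python3 - <<'E'
from h import *
go(537.3,-347.5,92,-1.571)
E
```

```text
clock: 43.05
eef_pos: [538.0, -349.0, 126.0]
tcp_rot: [-3.14, -0.001, -1.574]
contact_force: [-0.6, 0.2, -0.7]
finger_gap: 18.0
grip_force: 39.2
clock: 43.72
eef_pos: [538.0, -347.9, 115.5]
tcp_rot: [-3.14, -0.001, -1.572]
contact_force: [0.3, 0.6, -1.2]
finger_gap: 17.9
grip_force: 39.2
t 43.72 at [ 538.  -347.9  115.5] [-3.140e+00 -1.000e-03 -1.572e+00] q6 -2.14 gap 17.9 F [ 0.3  0.6 -1.2] 39.18622076511383
shift total [-0.0015  0.0023  0.0784] min rows 1 turn -0.002
```

```bash
python3 -m crank '[[[-0.001,0.002,0.01,0,0,0,0.05],[0,0,0.01,0,0,0,0.05],[0,0,0.01,0,0,0,0.05],[0,0,0.01,0,0,0,0.05],[0,0,0.008,0,0,0,0.05],[0,0,0,0,0,0,0.05],[0,0,0,0,0,0,0.05],[0,0,0,0,0,0,0.05]]]'
python3 -c "
from h import *
go(537.3,-347.5,92,-1.571)"
```

```text
clock: 44.38
eef_pos: [537.0, -347.5, 100.3]
tcp_rot: [3.142, -0.0, -1.572]
contact_force: [-0.0, -0.3, -0.9]
finger_gap: 18.1
grip_force: 39.2
t 44.38 at [ 537.  -347.5  100.3] [ 3.142 -0.    -1.572] q6 -2.14 gap 18.1 F [-0.  -0.3 -0.9] 39.18618857860565
shift total [-0.0001 -0.0011  0.0276] min rows 1 turn -0.003
```

The skirt is over the rim with no contact force, so I'll lower it the rest of the way.

```bash
python3 -m crank '[[[0,0,0.008,0,0,0,0.05],[0,0,0.008,0,0,0,0.05],[0,0,0.006,0,0,0,0.05],[0,0,0.004,0,0,0,0.05],[0,0,0.003,0,0,0,0.05],[0,0,0,0,0,0,0.05],[0,0,0,0,0,0,0.05],[0,0,0,0,0,0,0.05]]]'
python3 -m crank '[[[0,0,0,0,0,0,0.3],[0,0,0,0,0,0,0.5],[0,0,0,0,0,0,0.5],[0,0,0,0,0,0,0.5],[0,0,-0.03,0,0,0,0.5],[0,0,-0.08,0,0,0,0.5],[0,0,-0.12,0,0,0,0.5],[0,0,-0.12,0,0,0,0.5]]]'
python3 -m crank '[[[-0.05,0,-0.12,0,0,0,0.5],[-0.125,0,0,0,0,0,0.5],[-0.125,0,0,0,0,0,0.5],[-0.05,0,0,0,0,0,0.5],[0,0,0,0,0,0,0.5],[0,0,0,0,0,0,0.5],[0,0,0,0,0,0,0.5],[0,0,0,0,0,0,0.5]]]'
python3 - <<'E'
from h import *
d=snap('wrist','w14.png'); P=pts(d)
fit(P,'lid plate',62,76,(537,-347.5),60);fit(P,'knob',82,95,(537,-347.5),25)
m=(P[...,2]>62)&(P[...,2]<76)&(np.hypot(P[...,0]-537,P[...,1]+347.5)<48);q=P[m]
print('plane',np.linalg.lstsq(np.c_[q[:,0]-537,q[:,1]+347.5,np.ones(len(q))],q[:,2],rcond=None)[0].round(3))
go(537,-347,92)
cv2.imwrite('pics/c14.png',cv2.resize(d['frame'][:,:,::-1],None,fx=1,fy=1))
E
```

```text
clock: 45.05
eef_pos: [536.8, -347.4, 92.5]
tcp_rot: [-3.141, -0.0, -1.572]
contact_force: [-2.8, 1.0, 4.9]
finger_gap: 18.0
grip_force: 39.7
clock: 45.72
eef_pos: [536.0, -346.9, 197.1]
tcp_rot: [3.139, 0.002, -1.572]
contact_force: [0.8, -0.7, -0.1]
finger_gap: 42.8
grip_force: 0.0
clock: 46.38
eef_pos: [537.2, -243.6, 232.4]
tcp_rot: [3.141, -0.0, -1.574]
contact_force: [0.2, 0.0, 1.4]
finger_gap: 42.7
grip_force: 0.0
lid plate 11405 c 536.3 -347.2 r 49.6 z [67.6 68.9 70.1]
knob 537 c 536.3 -347.0 r 9.9 z [86.2 87.7 88.9]
plane [-1.0000e-03 -0.0000e+00  6.8878e+01]
t 46.43 at [ 537.1 -243.7  232.3] [ 3.141 -0.    -1.574] q6 -1.99 gap 42.3 F [ 0.9 -0.9 -0.7] 0.0
shift total [ 0.3443 -0.001   0.4677] min rows 5  None
```

View pics/c14.png

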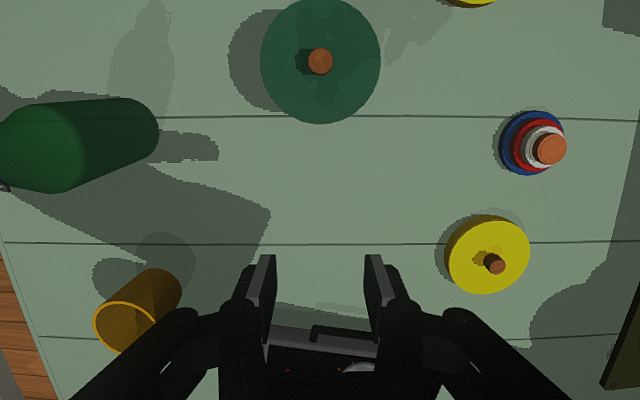

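The lid sits level at (320,60), its plate at 69 mm as it should be when fully on, and the gripper is clear. Handing in.

```bash
python3 -c "
from bench import r
print(r.job_done())"
```

```text
the job is handed in; nothing more can be done
None
```

The job is handed in, with no verdict returned. My checks show the dial at its off stop, the blue, red and copper tins (no white tin was there) and the capsule nested in the canister, and the green lid fully on and level.

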